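# Unpin the spring clamp and hold its jaw open at the index

## Robot

A 6-joint arm with a two-finger parallel gripper is mounted at the origin on the work surface. World frame = base frame: x ahead of the robot, y to its left, z up, the work surface at z = 0. Lengths are in m, angles in rad, forces in N, time in s.
With the tool pointing down it reaches from about 0.3 to 0.825 m from the base axis. Payload 5.4 kg.
Tool frame: the origin (TCP) lies at the very end of the fingers, on their centre line; the grasp point (between the pads) lies 19 mm behind it; z points along the fingers, y is the line along which they close (so a half turn about z gives the same grasp; the last joint's range is limited). The gripper opens to 92 mm and grips with 3 to 60 N. Pads are 20 mm wide; open, the fingers measure 128 mm over their backs; the gripper's body (75 mm by 189 mm) begins 69 mm behind the grasp point.
Start: joints at [-1.407, 0.158, 1.597, -0, 1.386, -0.21], TCP at [0.21, -0.535, 0.215] pointing down, gripper open.
Joint ranges: [-2.91, 2.91], [-0.94, 2.29], [0.18, 2.7], [-1.29, 4.43], [0.17, 2.64], [-3, 3]. Speed limits (rad/s): [2.57, 2.57, 3.14, 3.14, 3.14, 3.14].

## Interface

Orientations are given as a rotation vector (axis times angle).
In Python, from workcell import bot gives the robot as it stands. Calls block until the motion is done:
- bot.goto(position, orientation): joint-space move of the TCP to a pose.
- bot.line_to(position, rot=None, max_speed=0.15): straight line of the TCP; rot=None keeps the orientation; max_speed is the mean speed in m/s.
- bot.set_joints(angles): joint-space move.
- bot.set_gripper(opening, newtons=None): opening from 0.0 (shut) to 1.0 (fully open); newtons is the grip in N (None keeps the last); returns when the fingers have stopped.
- bot.hold(seconds).
- bot.inverse_kinematics(position, orientation): joint angles nearest the present ones, or None.
- bot.read_camera(name): name is "scene" or "top" or "wrist"; returns a dict with "pixels" (420x560x3 uint8, blue, green, red), "fx", "fy", "cx", "cy" (pixels), "R" (3x3) and "t" (3): a world point X has camera coordinates R X + t. Camera axes: x right, y down, z forward; pixel columns grow to the right and rows downward; lengths in m; the calibration is good to about 2 mm. A picture is of the moment at which its call begins. There is no depth.
A pose or a line that the arm cannot do raises bot.MotionError and nothing moves.
- bot.job_done(): hands the job in; it is judged then, once.
Readings, each from a call of its own:
- bot.current_clock(): time.
- bot.current_joints(): joint angles.
- bot.current_joint_vel(): joint speeds.
- bot.current_effort(): joint torques, N m.
- bot.current_ee_pos(): TCP position.
- bot.current_tool_rot(): TCP orientation.
- bot.current_contact_force(): force on the tool from outside, world axes, zero at the start.
- bot.current_ft_torque(): the same for the moment, N m.
- bot.current_opening(): opening from 0.0 (shut) to 1.0 (fully open).
- bot.current_grip_force(): force on a finger pad.
Only numpy, scipy, OpenCV 4.12 (cv2) and the standard library are available. Lean on these libraries where they do the work, as an engineer would, in place of code of your own. Each camera call takes 0.05 s, during which the arm holds its last target. There are 200 camera calls.

## Task

Unlock the jeweller's spring clamp: draw the locking pin up out of its bore and park it upright in the U-notch of the bracket beside the clamp, hanging by its collar, and let go of it. Then take the jaw's T-handle with the gripper, pull the jaw open against its spring until the tab on its side is level with the index blade, and finish while still holding it there so that work could be laid between the jaws. Do not shift the index or disturb the other things on the bench.

Things in the scene. Friction and masses are not known exactly. Their poses are not given: they have to be found in the camera images.
- fixture: spring clamp (all in mm): grey base 270 x 110 x 14, fixed. Origin on the bench under the pin bore; x along the jaw's travel from handle end to fixed jaw, y left seen from the handle, z up. Base x -150 to 120. A bridge over the jaw (x +-18, y +-56, top z 50) has the vertical 11.5 mm through-bore at x 0, y 0. Fixed jaw x 50 to 91, y +-35, top z 54
- jaw: aluminium sliding jaw, 60 mm wide, top at z 34, brass face up to z 53 at x 31 to 49, with a T-handle. Its frame is the clamp's when shut. Slides straight and level up to 58 mm along the clamp's -x (to the handle end); springs shut if let go: 4.5 N to start it, 1.4 N more per 10 mm. The pin in its bore blocks it after about 6 mm
- handle (a point): middle of the T-handle's crossbar: a steel round bar 14 mm thick, 56 mm long along the clamp's y, at z 90 on a 12 mm upright stem; clamp x -65 when the jaw is shut. Moves with the jaw
- jaw_tab (a point): outer end, on the upper face, of the small tab (4 mm thick along the travel) that sticks out of the jaw's left (+y) side near its handle end; clamp x -78 when shut, y 43, z 35
- index_tip (a point): tip of the brass blade (3 mm thick along the travel) of the index, a small rider at the clamp's left edge (clamp y 44, z 35 mm; axes as the clamp's). Preset 22 to 46 mm from the shut tab towards the handle end; stays put by stiff friction. Tab and blade are level when jaw_tab and index_tip have the same clamp x
- pin: steel locking pin, upright in the bore at the start. Origin at its lower tip, z up along it (mm): shank 9 thick to z 32, collar 24 across from z 32 to 36, then a round grip 16 thick up to z 72. It hangs by its collar on the bridge, tip 18 above the bench, loose in the bore; raise it over 34 to clear the bridge. 50 to 100 g
- park: steel bracket, fixed, at the left or right of the clamp, 87 mm from the bore (mm): origin on the bench under the pin's seated place, axes as the clamp's. Upper plate x -25 to 26, y +-22, z 40 to 50, with a U-notch 13 wide, open to -x, closed at x 6.5. The shank enters from above or through the mouth; seated, the collar lies on the plate, tip at z 18, axis near x 0, y 0; free below to z 12
- cup_bracket: steel bracket at the other side of the clamp, same size but with no notch: a brass grease cup, 24 mm across and 12 mm high, stands on it, top at z 62. Not used
- spool: steel wire spool, 42 mm across, 42 mm high, loose on the bench; leave alone. Origin under its middle
- spool2: dark steel wire spool, 42 mm across, 42 mm high, loose on the bench; leave alone. Origin under its middle
- mandrel: tapered steel ring mandrel lying down, 260 mm long, 25 mm thick, loose on the bench; leave alone. Origin under its middle
- jar: white plastic jar, 64 mm across, 75 mm high, loose on the bench; leave alone. Origin under its middle
- bowl: white ceramic bowl, 90 mm across, 40 mm high, loose on the bench; leave alone. Origin under its middle
- hammer: small hammer with a wooden handle lying down, 200 mm long, loose on the bench; leave alone. Origin under its middle
- steel_block: flat steel bench block, 60 x 60 x 22 mm, loose on the bench; leave alone. Origin under its middle

How it is judged:
By the outcome, as a careful person would: the job done as asked, in the order asked, and still so for the second after the job is handed in, while the arm keeps its last pose, push and grip.
It also fails if it takes over 53 s, if anything falls off the work surface, if the arm or the gripper's body presses on something with over 40 N, if the wrist force passes 120 N, or if a joint passes its speed limit or range.

## Working session

There is one attempt and no reset: what is moved stays moved. The work goes in short steps, each a Python script; the robot and the scene stay as the last script left them, time stands still between calls to the robot, and variables do not carry over. Pictures are saved under pics/ and viewed, at most 10 in all, crops included, and the job is handed in when it is done.

```bash
mkdir -p pics
cat > h.py <<'E'
import numpy as np, cv2
from workcell import bot
def snap(name,f):
    c=bot.read_camera(name); cv2.imwrite(f'pics/{f}.png',c['pixels']); np.savez(f'pics/{f}.npz',**{k:np.array(c[k]) for k in c}); return c
def load(f): return dict(np.load(f'pics/{f}.npz'))
def ray(c,u,v):
    d=np.array([(u-c['cx'])/c['fx'],(v-c['cy'])/c['fy'],1.]); R=np.array(c['R']);t=np.array(c['t'])
    return -R.T@t, R.T@d
def onz(c,u,v,z):
    o,d=ray(c,u,v); return o+d*(z-o[2])/d[2]
def proj(c,X):
    p=np.array(c['R'])@np.array(X)+np.array(c['t']); return np.array([c['fx']*p[0]/p[2]+c['cx'],c['fy']*p[1]/p[2]+c['cy']])
E
python3 - <<'E'
from h import *
for n in('scene','top'):
    c=snap(n,n+'0'); print(n,c['fx'],-np.array(c['R']).T@c['t'],np.array(c['R']).round(2).tolist())
print(bot.current_clock(),bot.current_tool_rot())
E
```

```text
scene 380.0491064693769 [0.87873382 0.70617239 0.88018714] [[-0.88, 0.48, -0.0], [0.34, 0.62, -0.71], [-0.34, -0.62, -0.71]]
top 455.9442553579613 [0.43792188 0.00346815 1.33804161] [[0.01, -1.0, 0.0], [-1.0, -0.01, -0.03], [0.03, -0.0, -1.0]]
0.1 [-3.08523160e+00 -5.83426628e-01 -5.99119330e-05]
```

View pics/top0.png

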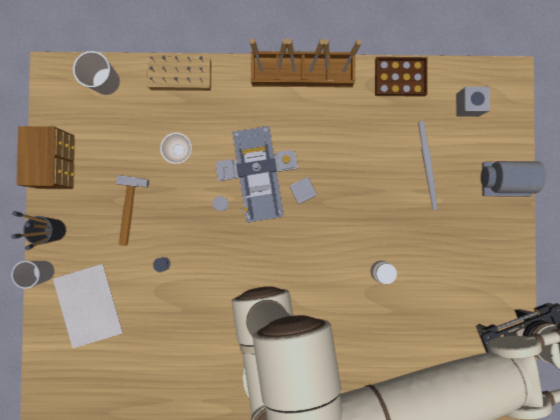

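View pics/scene0.png

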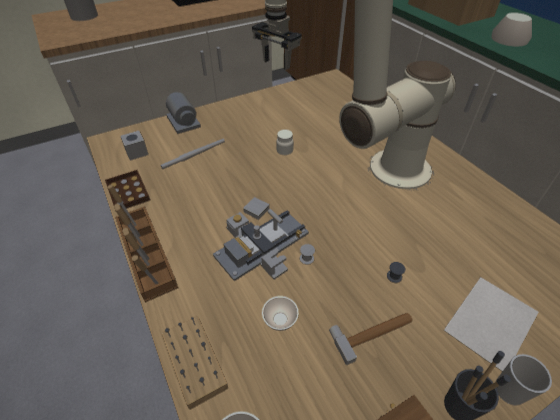

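The top view shows the clamp at about (257,172), with its handle end towards the robot. The notch bracket is on its left at (227,170), the cup bracket on its right at (287,160), and a steel block at (303,190). I'll enlarge this area.

Run:
```python
from h import *
a=load('top0')['pixels'][115:235,200:330]; b=load('scene0')['pixels'][185:285,205:325]
a=cv2.resize(a,(400,369),interpolation=cv2.INTER_CUBIC)
b=cv2.resize(b,(400,333),interpolation=cv2.INTER_CUBIC); b=np.vstack([b,np.zeros((36,400,3),np.uint8)])
cv2.imwrite('pics/z0.png',cv2.resize(np.hstack([a,b]),(800,369)))
c=load('top0')
# bright grey base axis guess
for u,v,z in[(244,128,0.014),(282,218,.014),(253,130,.014),(262,220,.014),(257,168,.09),(227,170,.05),(287,160,.062)]: print(u,v,onz(c,u,v,z).round(3))
```

```text
244 128 [0.723 0.108 0.014]
282 218 [ 0.461 -0.006  0.014]
253 130 [0.717 0.081 0.014]
262 220 [0.455 0.052 0.014]
257 168 [0.596 0.065 0.09 ]
227 170 [0.595 0.152 0.05 ]
287 160 [ 0.623 -0.018  0.062]
```

View pics/z0.png

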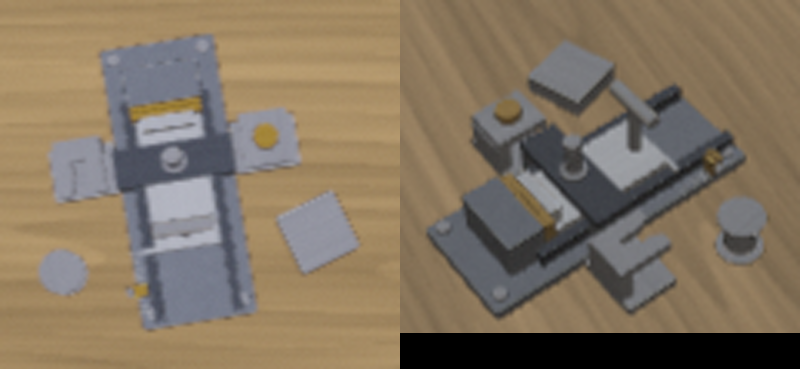

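```bash
cat >> h.py <<'E'
from scipy.spatial.transform import Rotation as Rn
def rot(yaw): # tool y along heading yaw, pointing down
    y=np.array([np.cos(yaw),np.sin(yaw),0]); z=np.array([0,0,-1.]); return Rn.from_matrix(np.stack([np.cross(y,z),y,z],1)).as_rotvec()
def pick(pos,yaw): # half-turn with the smaller wrist travel
    q0=np.array(bot.current_joints()); o=[]
    for k in(0,np.pi):
        q=bot.inverse_kinematics(list(pos),list(rot(yaw+k)))
        if q is not None: o.append((np.abs(np.array(q)-q0).max(),yaw+k,q))
    return min(o,key=lambda t:t[0])
E
python3 - <<'E'
from h import *
c=load('top0')
P=[onz(c,200+u/3.077,115+v/3.077,.014)[:2] for u,v in[(103,50),(213,37),(255,310),(150,329)]]
P=np.array(P); print(P.round(4), [np.linalg.norm(P[i]-P[i-1]).round(4) for i in range(4)])
ax=(P[0]+P[1]-P[2]-P[3]); yaw=np.arctan2(ax[1],ax[0]); ex=ax/np.linalg.norm(ax)
o=P.mean(0)+ex*.015
print('yaw',yaw,'org',o)
p=[*(o-ex*.05),.30]
d,y,q=pick(p,yaw+np.pi/2); print(d,y,np.round(q,2))
bot.goto(p,list(rot(y)))
w=snap('wrist','w1'); print(bot.current_clock(), -np.array(w['R']).T@w['t'],w['fx'],np.array(w['R']).round(2).tolist(),bot.current_ee_pos())
E
```

```text
[[ 0.7132  0.1383]
 [ 0.7266  0.034 ]
 [ 0.4675 -0.0082]
 [ 0.4487  0.0907]] [np.float64(0.2687), np.float64(0.1052), np.float64(0.2625), np.float64(0.1007)]
yaw 0.16989904071804957 org [0.60377712 0.06624261]
1.4980672056525246 4.882288021102739 [-0.11  0.07  1.53 -0.    1.55  1.29]
2.6 [0.63187013 0.07007204 0.470538  ] 321.6195163021436 [[0.17, -0.99, 0.0], [-0.95, -0.16, 0.28], [-0.27, -0.05, -0.96]] [0.55453414 0.05703993 0.29981683]
```

View pics/w1.png

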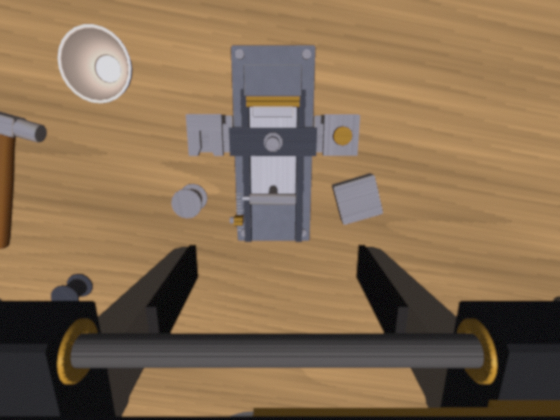

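The wrist view shows the pin top at (273,143), the handle bar at (273,199), the tab at (245,198), the blade at (237,220), the notch bracket at (205,133) and the cup at (343,135). I'll take a closer look.

Run:
```python
from h import *
o=np.array([.6038,.0662]);yaw=.1699;ex=np.array([np.cos(yaw),np.sin(yaw)])
p=[*(o-ex*.085),.19]
bot.line_to(p)
w=snap('wrist','w2'); print(bot.current_clock(), -np.array(w['R']).T@w['t'],bot.current_ee_pos())
im=w['pixels'][60:320,130:430]; cv2.imwrite('pics/w2c.png',cv2.resize(im,None,fx=2.3,fy=2.3,interpolation=cv2.INTER_CUBIC))
```

```text
3.5667 [0.59786426 0.0647983  0.36210152] [0.52115638 0.05168405 0.19140575]
```

View pics/w2c.png

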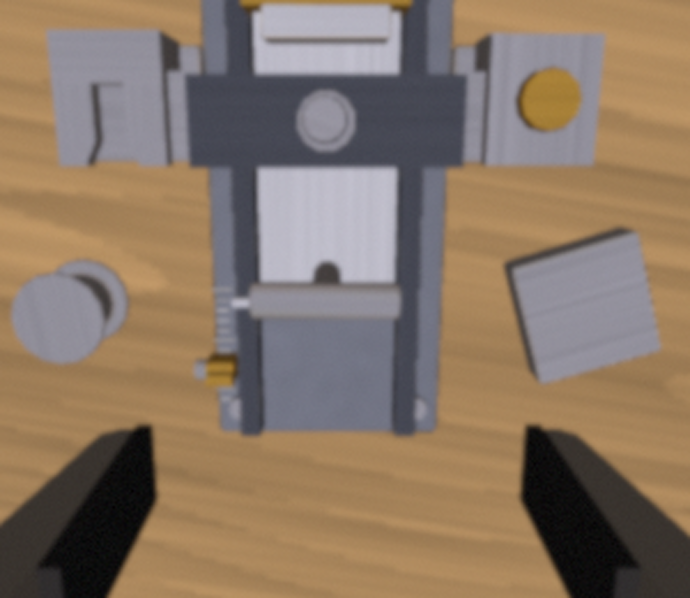

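The enlarged view shows the pin at (326,118), the bar centre at (325,301), the tab tip near (236,303), the brass rider near (220,370) and the U-notch in the left plate at (113,125). The blade needs an enlargement.

Run:
```python
from h import *
c=load('w2')
f=lambda u,v,z: onz(c,130+u/2.3,60+v/2.3,z)[:2]
pin=f(326,119,.09); br=[f(u,v,.05) for u,v in[(188,75),(463,75),(463,165),(190,165)]]
bar=[f(250,301,.093),f(400,301,.093)]
print('pin',pin,'bridge mid',np.mean(br,0),'len',np.linalg.norm(br[0]-br[1]),np.linalg.norm(br[1]-br[2]))
d=bar[0]-bar[1];e=br[0]-br[1];e2=br[3]-br[2]
print('bar mid',np.mean(bar,0),np.linalg.norm(d),'yaws',[np.arctan2(-v[0],v[1]) for v in(d,e,e2)])
pk=[f(u,v,.05) for u,v in[(48,31),(161,31),(168,165),(60,165)]]
pl=[f(u,v,.05) for u,v in[(93,80),(122,80)]]
print('park mid',np.mean(pk,0),'notch end',np.mean(pl,0),[np.linalg.norm(pk[i]-pk[i-1]).round(4) for i in range(4)])
im=c['pixels'][175:245,205:255]
hs=cv2.cvtColor(im,cv2.COLOR_BGR2HSV)
cv2.imwrite('pics/w2d.png',cv2.resize(im,(500,700),interpolation=cv2.INTER_NEAREST)[:600])
```

```text
pin [0.60344195 0.06949367] bridge mid [0.60361167 0.0700576 ] len 0.10909503819277357 0.0347110736346015
bar mid [0.53964493 0.05914611] 0.05571339335748888 yaws [np.float64(0.16984865777028824), np.float64(0.17026895787859478), np.float64(0.17010980585175758)]
park mid [0.59690104 0.15680773] notch end [0.60415358 0.1581707 ] [np.float64(0.0508), np.float64(0.0441), np.float64(0.0508), np.float64(0.0442)]
```

View pics/w2d.png

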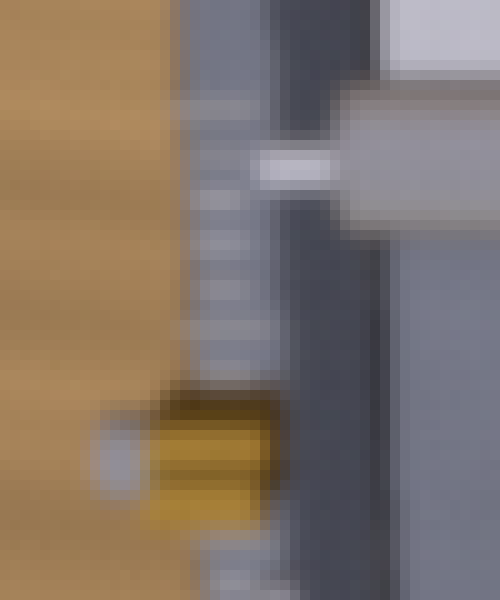

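```bash
cat >> h.py <<'E'
YAW=.170; EX=np.array([np.cos(YAW),np.sin(YAW)]); EY=np.array([-EX[1],EX[0]]); ORG=np.array([.6035,.0696]); PARK=np.array([.5966,.1567])
def tocl(p): p=np.asarray(p)[:2]-ORG; return np.array([p@EX,p@EY])*1000
E
python3 - <<'E'
from h import *
print('park in clamp mm',tocl(PARK))
r=list(rot(YAW-np.pi/2))
bot.set_gripper(.45,25)
bot.line_to([*ORG,.125],r,max_speed=.12)
bot.line_to([*ORG,.060],max_speed=.08)
print(bot.current_contact_force())
bot.set_gripper(0,25); print('open',bot.current_opening()*92,bot.current_grip_force(),bot.current_contact_force())
bot.line_to([*ORG,.105],max_speed=.06)
print(bot.current_opening()*92,bot.current_grip_force(),bot.current_contact_force(),bot.current_ee_pos(),bot.current_clock())
w=snap('wrist','w3'); s=snap('scene','s3')
a=w['pixels'][120:420,100:460]; b=cv2.resize(s['pixels'][170:290,200:344],(360,300),interpolation=cv2.INTER_CUBIC)
cv2.imwrite('pics/p3.png',np.hstack([a,b]))
E
```

```text
park in clamp mm [ 7.93524771 87.01179141]
[ 0.54873773  0.48557573 -0.96028733]
open 15.318502018596254 25.000307857990265 [-0.42538681 -0.42526088  2.37673109]
15.429643291801376 24.999738335609436 [-0.99182127 -0.16070908 -0.95779441] [0.60311479 0.06960356 0.10456453] 7.8417
```

View pics/p3.png

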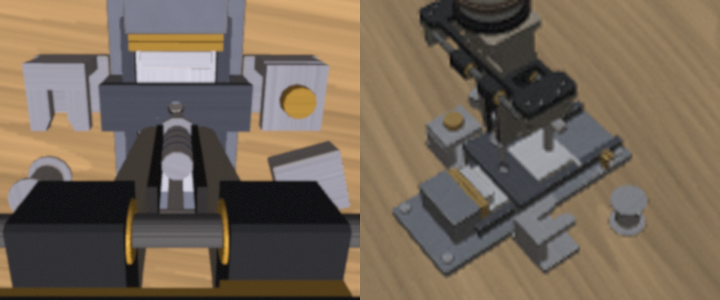

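The pin is held upright in the fingers at (178,150) in the crop, clear of the bore at (176,106), and the notch mouth is at (57,110). Next I'll move it over to the park and lower it, watching the force.

Run:
```python
from h import *
T=PARK+EX*.0003
bot.line_to([*T,.105],max_speed=.1)
f0=np.array(bot.current_contact_force())
for z in(.085,.074,.068,.064,.0615,.0605):
    bot.line_to([*T,z],max_speed=.06); f=np.array(bot.current_contact_force())-f0
    print(z,f.round(2))
    if f[2]>6: break
np.save('pics/f0.npy',f0)
print(bot.current_ee_pos(),bot.current_clock())
w=snap('wrist','w4'); s=snap('scene','s4')
a=w['pixels'][120:420,100:460]; b=cv2.resize(s['pixels'][170:290,200:344],(360,300),interpolation=cv2.INTER_CUBIC)
cv2.imwrite('pics/p4.png',np.hstack([a,b]))
```

```text
0.085 [ 0.09 -0.04  1.09]
0.074 [-0.83 -0.09 -0.4 ]
0.068 [-1.98 -0.78  1.08]
0.064 [-0.21  0.17  0.4 ]
0.0615 [-0.99 -0.32  0.79]
0.0605 [-0.37 -0.01  1.05]
[0.59688141 0.15671543 0.06047494] 10.7833
```

View pics/p4.png

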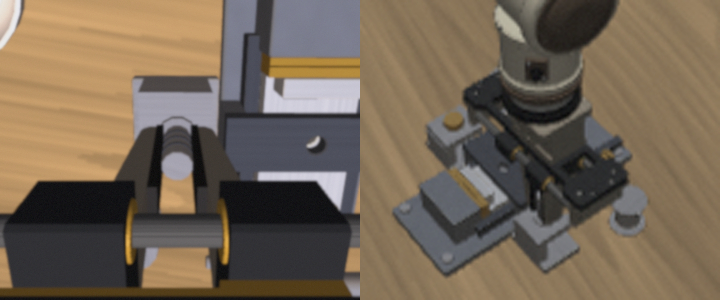

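The pin is at the notch with its collar at the plate, it met no resistance, and the bore is empty. I'll release it, retreat, and hover over the handle with the camera on the index side.

Run:
```python
from h import *
bot.set_gripper(.36,25); p=bot.current_ee_pos()
print(bot.current_contact_force())
bot.line_to([p[0],p[1],.15],max_speed=.12)
H=ORG-EX*.065
bot.set_gripper(.45)
q=bot.inverse_kinematics([*H,.15],list(rot(YAW))); print(np.round(q,2),np.round(bot.current_joints(),2))
bot.goto([*H,.15],list(rot(YAW)))
w=snap('wrist','w5'); print(bot.current_clock(),-np.array(w['R']).T@w['t'])
cv2.imwrite('pics/p5.png',cv2.resize(w['pixels'],(800,600),interpolation=cv2.INTER_CUBIC))
```

```text
[ 0.57378962 -0.34911256  0.35909861]
[-0.11  0.13  1.76  0.    1.25 -0.28] [ 0.06  0.32  1.54 -0.    1.28  1.46]
14.1583 [0.52630885 0.13581207 0.3208263 ]
```

View pics/p5.png

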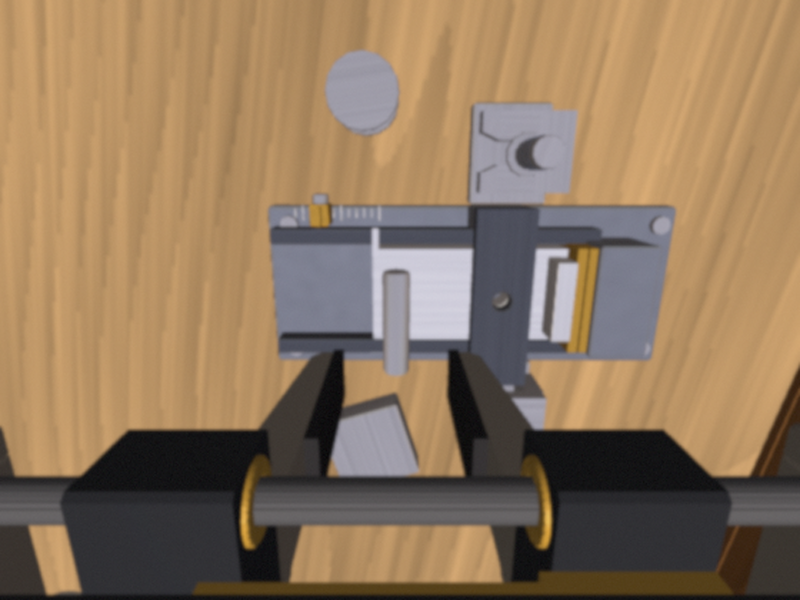

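The pin stands parked with its collar on the plate at (520,152). The tab strip is at x≈376 and the rider at (320,215). Now I'll grasp the handle and take a close-up.

Run:
```python
from h import *
H=ORG-EX*.065
bot.line_to([*H,.071],max_speed=.08); print(bot.current_contact_force())
bot.set_gripper(0,35); print(bot.current_opening()*92,bot.current_grip_force(),bot.current_contact_force(),tocl(bot.current_ee_pos()))
w=snap('wrist','w6'); print(bot.current_clock(),-np.array(w['R']).T@w['t'])
for z in(.035,):
  u=[proj(w,[*(ORG+EX*x+EY*.043),z]) for x in(-.078,-.1,-.124)]; print(np.round(u,1))
m=np.mean(u,0).astype(int); x0=max(m[0]-60,0);y0=max(m[1]-45,0)
im=w['pixels'][y0:y0+90,x0:x0+120]; print(x0,y0)
cv2.imwrite('pics/p6.png',cv2.resize(im,None,fx=6,fy=6,interpolation=cv2.INTER_NEAREST))
```

```text
[-0.29927751  0.53933296 -0.47972207]
12.803606448912443 34.99998092651367 [0.50024813 0.59666212 1.05754751] [-6.47565111e+01 -3.08752099e-02]
15.8917 [0.5263462  0.13570915 0.24194135]
[[256.2 175.3]
 [222.3 175.2]
 [185.3 175.2]]
161 130
```

View pics/p6.png

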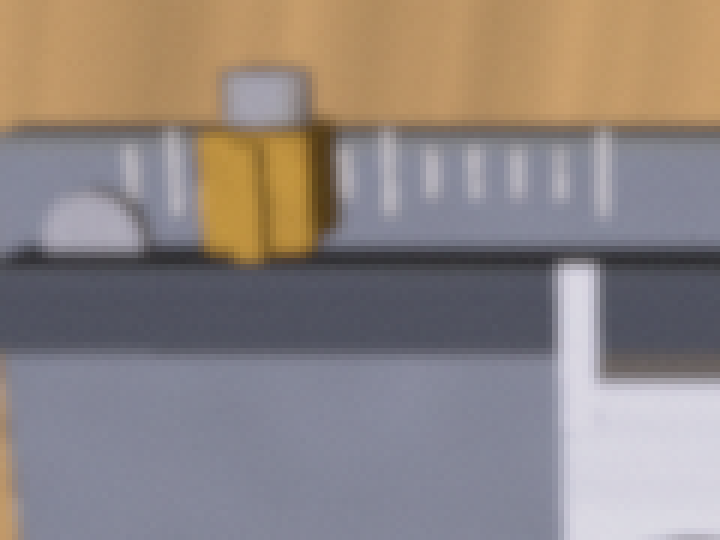

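The tab tip is at (577,265) in the crop. The brass blade tip pokes out below the rider at about (249,262), its right edge at about 263, with the rider body from 200 to 320. I'll refine the blade numerically.

Run:
```python
from h import *
w=load('w6'); im=w['pixels'].astype(int); d=im[...,2]-im[...,0]
print('cols',list(range(192,218)))
for r in range(168,177): print(r,d[r,192:218].tolist())
print('white',[(r,im[r,250:266].mean(1).astype(int).tolist()) for r in(174,176,178,182)])
t=tocl(onz(w,257.2,175,.035)); print('tab',t)
for u in(201.5,202.4,203.3): print(u,tocl(onz(w,u,173.5,.035)))
w=load('w2'); print('w2 tab',tocl(onz(w,205+26,175+16.9,.035)),'brass rows',[(r,tocl(onz(w,205+24,175+r,.035))[0].round(1)) for r in(42.5,44.2,46.8,47.5)])
d=w['pixels'].astype(int); d=d[...,2]-d[...,0]; print([(c,d[208:232,c].tolist()) for c in (226,228,230,231,232,233)])
```

```text
cols [192, 193, 194, 195, 196, 197, 198, 199, 200, 201, 202, 203, 204, 205, 206, 207, 208, 209, 210, 211, 212, 213, 214, 215, 216, 217]
168 [-17, -5, 34, 85, 116, 126, 127, 128, 127, 127, 126, 119, 103, 98, 111, 121, 124, 124, 125, 119, 106, 80, 46, 23, 6, -7]
169 [-16, -6, 30, 83, 115, 124, 126, 127, 127, 128, 125, 119, 103, 97, 110, 122, 125, 124, 123, 121, 107, 70, 30, 4, -7, -13]
170 [-15, -5, 31, 79, 110, 118, 120, 122, 125, 126, 127, 118, 104, 97, 106, 117, 122, 120, 118, 113, 96, 58, 16, -3, -12, -15]
171 [-9, -1, 25, 66, 90, 100, 103, 109, 117, 124, 123, 120, 105, 91, 95, 102, 104, 103, 102, 95, 73, 40, 7, -7, -10, -12]
172 [-3, 0, 14, 36, 56, 67, 70, 81, 101, 110, 113, 107, 93, 73, 66, 68, 69, 68, 65, 57, 40, 19, 3, -3, -6, -4]
173 [-2, -2, 0, 7, 16, 21, 25, 40, 62, 75, 77, 73, 58, 38, 25, 22, 23, 22, 21, 16, 7, 1, -1, -2, -4, -4]
174 [-7, -7, -7, -6, -5, -4, -2, 4, 14, 21, 23, 21, 13, 6, -3, -2, -3, -4, -4, -4, -6, -7, -6, -6, -5, -6]
175 [-11, -10, -12, -10, -11, -11, -11, -11, -9, -8, -8, -7, -8, -10, -11, -11, -11, -9, -12, -12, -12, -11, -11, -10, -12, -11]
176 [-14, -1
[... 724 characters left out ...]
0)), (47.5, np.float64(-111.8))]
[(226, [-6, -12, -12, -7, 2, 16, 34, 53, 66, 81, 98, 106, 106, 97, 90, 97, 108, 111, 104, 76, 36, 8, -2, -4]), (228, [-10, -14, -15, -9, 1, 14, 31, 51, 64, 81, 97, 107, 104, 96, 90, 97, 106, 110, 102, 73, 32, 3, -11, -14]), (230, [-10, -13, -16, -12, -4, 12, 33, 50, 61, 77, 96, 107, 104, 93, 82, 81, 87, 88, 83, 58, 23, -1, -12, -15]), (231, [-11, -14, -17, -15, -6, 10, 31, 47, 53, 65, 78, 86, 86, 75, 64, 57, 52, 47, 40, 28, 10, -6, -13, -15]), (232, [-13, -16, -17, -13, -6, 6, 21, 30, 34, 41, 47, 49, 49, 45, 37, 26, 15, 9, 5, -1, -6, -10, -14, -13]), (233, [-14, -14, -12, -12, -8, -3, 4, 8, 13, 12, 15, 15, 15, 15, 12, 5, -1, -8, -9, -12, -11, -12, -13, -13])]
```

Run:
```python
from h import *
p0=np.array(bot.current_ee_pos()); t=p0.copy(); t[:2]-=EX*.0354
bot.line_to(list(t),max_speed=.03); bot.hold(.4)
print('moved',tocl(bot.current_ee_pos())-tocl(p0),bot.current_ee_pos()[2]-p0[2],np.array(bot.current_contact_force())[:2]@EX,bot.current_contact_force(),bot.current_opening()*92,bot.current_clock())
w=snap('wrist','w7'); im=w['pixels'].astype(int); d=im[...,2]-im[...,0]
print('cols 246..275')
for r in range(169,176): print(r,d[r,246:276].tolist())
for r in range(172,183,2): print(r,im[r,246:268].mean(1).astype(int).tolist())
snap('top','t7'); snap('scene','s7')
```

```text
moved [-3.37923938e+01  1.91485461e-02] 5.189135955806223e-05 9.115158507466218 [ 8.88646021  2.10895933 -6.69970413] 12.97311569611671 17.6167
cols 246..275
169 [44, 90, 114, 120, 122, 122, 124, 123, 123, 123, 116, 112, 112, 118, 121, 119, 117, 108, 66, 16, -12, -18, -19, -19, -18, -19, -18, -19, -19, -19]
170 [41, 86, 110, 115, 117, 117, 119, 121, 122, 121, 116, 111, 110, 115, 116, 117, 114, 100, 64, 15, -10, -16, -17, -17, -17, -17, -16, -16, -16, -17]
171 [36, 74, 94, 100, 101, 102, 106, 114, 118, 119, 113, 105, 99, 99, 100, 100, 98, 85, 53, 16, -6, -12, -12, -11, -12, -12, -12, -11, -13, -11]
172 [22, 48, 64, 67, 68, 70, 78, 91, 100, 101, 93, 78, 64, 61, 63, 68, 64, 53, 32, 9, -4, -4, -5, -6, -6, -6, -5, -7, -6, -5]
173 [5, 15, 22, 25, 24, 27, 36, 47, 49, 48, 41, 31, 19, 14, 16, 20, 22, 15, 6, -1, -2, -4, -4, -3, -3, -3, -3, -1, -4, -2]
174 [-6, -3, -4, -2, -4, -3, 3, 6, 4, 5, 3, -1, -2, -3, -3, -2, -2, -4, -5, -6, -7, -6, -7, -6, -7, -5, -6, -5, -5, -6]
175 [-11, -11, -10, -10, -12, -9, -8, -8, -9, -8, -10, -10, -9, -8, -6, -9, -10, -12, -11, -11, -12, -10, -10, -11, -10, -10, -9, -9, -8, -9]
172 [64, 73, 79, 81, 83, 86, 95, 112, 123, 127, 124, 113, 100, 94, 89, 87, 82, 75, 65, 58, 58, 57]
174 [66, 66, 66, 67, 67, 69, 87, 122, 154, 170, 173, 171, 165, 145, 111, 81, 68, 66, 66, 66, 65, 67]
176 [85, 84, 84, 84, 84, 88, 105, 148, 187, 206, 211, 211, 205, 180, 139, 101, 86, 85, 84, 85, 83, 85]
178 [85, 83, 82, 84, 84, 87, 101, 141, 183, 207, 212, 212, 205, 182, 139, 101, 85, 85, 84, 84, 83, 84]
180 [83, 83, 82, 84, 84, 85, 97, 134, 180, 205, 212, 212, 206, 181, 139, 101, 85, 81, 83, 82, 81, 82]
182 [83, 82, 83, 83, 83, 84, 97, 135, 181, 205, 211, 212, 206, 182, 139, 101, 84, 83, 83, 82, 83, 83]
```

```bash
cat > m.py <<'E'
from h import *
def meas(n):
    w=snap('wrist',n); im=w['pixels'].astype(float); g=im.mean(2); d=im[...,2]-im[...,0]
    c=np.arange(246,270); T=[]
    for r in(176,178,180):
        p=np.clip(g[r,246:270]-100,0,None); T.append((p*c).sum()/p.sum())
    B=[]
    for r in(172,173):
        p=d[r,246:270]; b=68 if r==172 else 24; k=slice(5,14); q=np.clip(p[k]-b,0,None); B.append((q*c[k]).sum()/q.sum())
    return np.round(T,2),np.round(B,2)
E
python3 - <<'E'
from m import *
z=.0713
t=ORG+EX*(-.1016)
bot.line_to([*t,bot.current_ee_pos()[2]],max_speed=.03)
for i in range(2):
    bot.hold(.5); print(tocl(bot.current_ee_pos()),bot.current_ee_pos()[2],bot.current_contact_force(),bot.current_clock()); print(meas(f'w8{i}'))
im=load('w81')['pixels'].astype(int); d=im[...,2]-im[...,0]
for r in range(170,175): print(r,d[r,246:276].tolist())
print(im[176,246:268].mean(1).astype(int).tolist())
E
```

```text
[-9.99966086e+01  5.32903783e-03] 0.0712369448442962 [ 8.39947904  2.25314739 -6.38277081] 18.5167
(array([256.42, 256.48, 256.52]), array([256.9 , 257.11]))
[-9.99784912e+01  3.86821786e-02] 0.0712286376178327 [ 8.59605531  1.5736142  -6.43773372] 19.0667
(array([256.41, 256.45, 256.53]), array([256.92, 257.07]))
170 [-15, -5, 28, 78, 106, 115, 116, 116, 118, 120, 122, 120, 117, 111, 110, 116, 115, 116, 115, 106, 75, 27, -5, -15, -16, -15, -16, -16, -16, -15]
171 [-9, -4, 26, 67, 93, 98, 102, 102, 106, 112, 118, 119, 114, 107, 101, 101, 101, 101, 99, 86, 59, 22, -5, -11, -12, -12, -11, -11, -11, -12]
172 [-5, 0, 17, 46, 61, 66, 65, 65, 71, 86, 95, 98, 94, 86, 76, 71, 69, 68, 65, 54, 35, 12, 0, -6, -4, -6, -6, -7, -4, -5]
173 [-1, -1, 2, 14, 20, 22, 20, 17, 22, 36, 45, 45, 45, 39, 30, 25, 23, 24, 22, 16, 7, 1, -2, -3, -3, -3, -3, -4, -4, -3]
174 [-6, -6, -5, -6, -2, -4, -3, -4, -3, 0, 3, 5, 5, 4, 1, -1, -4, -3, -4, -4, -5, -7, -6, -7, -6, -6, -5, -6, -4, -6]
[83, 84, 83, 84, 83, 87, 105, 146, 186, 205, 210, 210, 204, 180, 138, 101, 86, 84, 84, 85, 85, 84]
```

```bash
python3 -c "
from h import *
print(bot.current_opening()*92,bot.current_grip_force(),np.abs(bot.current_joint_vel()).max(),bot.current_clock()); print(bot.job_done())"
```

```text
13.002232250386838 34.99790668487549 0.001612390257967592 19.1167
the job is handed in; nothing more can be done
None
```

The job is handed in at 19.1 s: the pin hangs by its collar in the notch, released, and the gripper holds the jaw open about 35 mm, with the tab level with the blade to within about 0.4 mm by the wrist camera.

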